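# Clip the power supply onto the panel rail at the scribed line

## Robot

A 6-joint arm with a two-finger parallel gripper is mounted at the origin on the work surface. World frame = base frame: x ahead of the robot, y to its left, z up, the work surface at z = 0. Lengths are in m, angles in rad, forces in N, time in s.
With the tool pointing down it reaches from about 0.375 to 0.9 m from the base axis. Payload 3.1 kg.
Tool frame: the origin (TCP) lies midway between the tips of the shut fingers; the grasp point (between the pads) lies robot.grip_depth behind it (robot.grip_depth is the distance from the TCP to the grasp point, in m); z points along the fingers, y is the line along which they close (so a half turn about z gives the same grasp; the last joint's range is limited). The gripper opens to 87 mm and grips with 3 to 60 N. Pads are 19 mm wide; open, the fingers measure 117 mm over their backs; the gripper's body (75 mm by 190 mm) begins 51 mm behind the grasp point.
Start: joints at [1.133, 0.527, 1.433, -0, 1.181, -0.178], TCP at [0.16, 0.604, 0.223] pointing down, gripper open.
Joint ranges: [-3.08, 3.08], [-0.75, 2.2], [0.22, 2.44], [-1.43, 4.57], [0, 2.65], [-2.85, 2.85]. Speed limits (rad/s): [2.79, 2.79, 3.14, 3.14, 3.14, 3.14].

## Interface

Orientations are given as a unit quaternion [x, y, z, w].
In Python, from rig import robot gives the robot as it stands.
- The arm moves only by the tool nudge_tcp, called as a command line: name --pt "numbers of a row" for each row, then --argument value for the rest. Schema: {"type":"object","properties":{"segments":{"type":"array","items":{"type":"array","items":{"type":"number"},"minItems":4,"maxItems":4},"minItems":1,"maxItems":20},"finger_gap":{"type":"number"},"grip_n":{"type":"number"},"only":{"type":"string"},"quiet":{"type":"boolean"},"lines":{"type":"string"}},"required":["segments"],"additionalProperties":false}. segments is a list of rows, 1 to 20 of them, each of 4 numbers: dx, dy, dz in m, then a turn about the tool's z in rad; each row shifts and turns the commanded pose from where the row before left it, along the tool's axes as they then stand; what a row does not reach is not made up. A row lasts 1/12 s, in which the tool goes at most 0.0417 m and 0.125 rad, less where a joint would pass 70% of its speed; a pose out of reach is approached as far as the arm can. finger_gap is the finger opening in m, set as the call begins (left out keeps the last). The fingers move at their own pace and stop on an object; grip_n is the grip in N (left out, the last holds). Time passes only in rows, so rows that do not move let the fingers close. The tool returns the time, the measured TCP pose, the force, the opening and the grip force at its end. only (a regular expression) keeps the lines of the reply that match it, lines (a string "A,B") keeps lines A to B, and quiet returns only ok. Input that does not fit is refused with a message, and nothing moves.
- robot.get_obs(): the state, without advancing time (a new reading comes with each control period).
- robot.camera(name): name is "side" or "top"; returns a dict with "img" (420x560x3 uint8, red, green, blue), "fx", "fy", "cx", "cy" (pixels), "xyz" and "attitude" of the camera in the world. Camera axes: x right, y down, z forward; pixel columns grow to the right and rows downward; lengths in m; the calibration is good to about 2 mm. A picture is of the moment at which its call begins. There is no depth.
- robot.hand_in(): hands the job in; it is judged then, once.
The state is a dict: "time": time; "q": joint angles; "joint_velocities": joint speeds; "joint_torque": joint torques, N m; "position": TCP position; "tool_rot": TCP orientation; "ft_force": force on the tool from outside, world axes, zero at the start; "moment": the same for the moment, N m; "grip_width": finger opening in m; "grip_force": force on a finger pad.
Only numpy, scipy, OpenCV 4.12 (cv2) and the standard library are available. Lean on these libraries where they do the work, as an engineer would, in place of code of your own. Each camera call takes 0.05 s, during which the arm holds its last target. There are 200 camera calls.

## Task

The light-grey power supply is hooked over the far lip of the panel's mounting rail but not yet clipped on: its near side still stands up on the latch. Slide it along the rail to the right, towards the breakers, until its right-hand edge meets the line scribed through the blue dye on the plate; then press its raised near side down until it clicks flat onto the rail, and stop pushing as soon as it has clicked: never push hard on it. Leave the tools and boxes lying about where they are.

Things in the scene. Friction and masses are not known exactly. Their poses are not given: they have to be found in the camera images.
- plate: Bare-metal mounting plate of a control panel lying flat on the bench, fixed, 340 x 560 x 3 mm. Origin: centre of its underside; x away from the robot, y to the robot's left, z up (turned up to 0.2 rad). Grey slotted wiring ducts, 40 mm wide and 40 mm high, stand along both long edges (|x| from 124 to 164 mm).
- rail: Steel mounting rail 35 mm wide, 15 mm high, along the plate's y from -260 to 260 mm. Origin: its middle, on the plate's top face; axes as the plate's. Free but for the power supply and the fitted devices.
- fitted: Devices already on the rail, fixed. Origin and axes as the rail's. At the right end white breakers and a black contactor, 96 mm high, from y = -270 to -171 mm; at the left end a clamp and terminal blocks, 46 mm high, from y = 222 mm on.
- psu: Light-grey block, blue face: x -60 to 27.5, y -54 to 54, z -4.5 to 42 mm, a nose (x -40 to 5) up to z = 58, a low ledge (x -88 to -60) up to z = 16. It slides along the rail (2.5 N friction, stays where left), hooked over the rail's far lip, about which it tilts. Origin: on that axis (rail x = 17.5, z = 15), mid-length; x across the rail away from the robot, y along it to the left, z its own up.
- latch: Orange spring latch under the supply's near side, 24 mm wide. At the start the supply rests on it, near side raised by 0.21 rad. Pressed on the ledge it resists with a peak of about 10 N in the first 5 mm (more nearer the tilt axis), eases off, half-way snaps flat by itself onto a hard stop and is held. Over 40 N on the supply is too hard. Origin and axes as the supply's.
- psu_edge (a point): Lower near corner of the power supply's right-hand side (psu x = -88, y = -54, z = 0 mm). This right-hand side is the edge to bring to the line.
- psu_side (a point): Centre of the power supply's left-hand side face, a flat upright face to push on (psu x = -17.5, y = 54, z = 20 mm). The rail to its left is free for at least 50 mm.
- psu_press (a point): Where to press: middle of the near ledge, a flat strip 28 mm wide, 108 mm long, with black screw terminals (psu x = -76, y = 0, z = 16.5 mm, on its top). The block's wall rises 26 mm above it, 16 mm behind this point. Clipping moves it about 16 mm down and 5 mm towards the robot.
- line: Line scribed on the plate square to the rail: bright, 1.6 mm wide, through a 30 mm wide patch of dark blue dye, on both sides of the rail. Fixed, 50 to 175 mm to the right of the supply's right side at the start, 55 mm or more short of the breakers. Origin: mid-line, at the rail's middle, on the plate's top; x along the line away from the robot, y along the rail to the left.
- screwdriver: Red-handled screwdriver, 190 mm long, 26 mm thick, lying on the plate behind the rail. Origin: middle of its length, underside.
- scriber: Brass scriber, 130 mm long, 8 mm thick, lying on the plate in front of the rail, at its left. Origin: near its middle, underside.
- square: Try square, wooden stock 110 x 22 x 16 mm, steel blade 150 mm, on the bench at the left. Origin: middle of the stock, underside.
- blue_box_a: Blue lidded parts box, 81 x 111 x 99 mm, on the bench at the left. Origin: centre of its underside.
- blue_box_b: A second such blue box, further left. Origin: centre of its underside.
- tube: White plastic tube, 200 mm long, 53 mm thick, lying on the bench at the right. Origin: middle of its length, underside.
- wood_box: Open wooden box of bolts, 100 x 160 x 65 mm, on the bench at the right. Origin: centre of its underside.
- hammer: Red-handled hammer, 270 mm long, on the bench at the right. Origin: middle of its length, underside.

How it is judged:
On the way, in this order (a step that is already met when the one before it is completed fails the run):
1. the power supply's right-hand edge is at the scribed line (within 3 mm), still unclipped (y of psu_edge in the frame of line between -0.003 and 0.003 m and angle between the z axis of psu and the z axis of plate, either way round above 0.15 rad), for 0.3 s.
2. it is clipped flat onto the rail (angle between the z axis of psu and the z axis of plate, either way round below 0.04 rad), for 0.2 s.
At the end, for the whole second after the job is handed in: The power supply is clipped flat on the rail (within 0.04 rad of the plate) and at rest, its right-hand edge within 3 mm of the scribed line; the tools and boxes are within 20 mm of where they lay (y of psu_edge in the frame of line between -0.003 and 0.003 m and angle between the z axis of psu and the z axis of plate, either way round below 0.04 rad and linear speed of psu below 0.005 m/s and distance of each of screwdriver, scriber, square, blue_box_a, blue_box_b, tube, wood_box, hammer from where it was at the start of the episode below 0.02 m); the robot touches nothing.
It fails at once if the power supply is pushed with more than 40 N (contact force between any of the fingers, the arm and psu above 40 N).
It fails at once if a tool or box lying about is shifted by more than 20 mm (distance of any of screwdriver, scriber, square, blue_box_a, blue_box_b, tube, wood_box, hammer from where it was at the start of the episode above 0.02 m).
It also fails if it takes over 45 s, if anything falls off the work surface, if the arm or the gripper's body presses on something with over 40 N, if the wrist force passes 120 N, or if a joint passes its speed limit or range.

## Working session

There is one attempt and no reset: what is moved stays moved. The work goes in short steps, Python scripts to look and compute and a tool call to move; the robot and the scene stay as the last step left them, time stands still between calls to the robot, and variables do not carry over. Pictures are saved under pics/ and viewed, at most 10 in all, crops included, and the job is handed in when it is done.

```bash
ls; mkdir -p pics
```

Run:
```python
from rig import robot
import cv2
for n in("top","side"):
    c=robot.camera(n); cv2.imwrite(f"pics/{n}0.png",c["img"][:,:,::-1])
    print(n,{k:c[k] for k in c if k!="img"})
o=robot.get_obs();print(o["time"],o["position"],o["tool_rot"],o["ft_force"],robot.grip_depth)
```

```text
pics
rig.py
top {'fx': 384.8631694096031, 'fy': 384.8631694096031, 'cx': 276.0602259479498, 'cy': 208.62081603022662, 'xyz': array([0.28763533, 0.01418672, 1.21588413]), 'attitude': array([-0.69632823,  0.71184353, -0.06448455,  0.06517304])}
side {'fx': 420.98925067869595, 'fy': 420.98925067869595, 'cx': 282.9252735905936, 'cy': 213.23124777337273, 'xyz': array([0.27475947, 1.27439323, 1.0504816 ]), 'attitude': array([-0.09444133,  0.89096342, -0.4424283 ,  0.03901573])}
0.1 [0.15960734 0.60357749 0.2216628 ] [ 1.29007992e-01  9.91643054e-01 -9.50481969e-04 -2.96322319e-04] [ 0.00631125 -0.14804974 -0.73141514] 0.0187
```

View pics/top0.png

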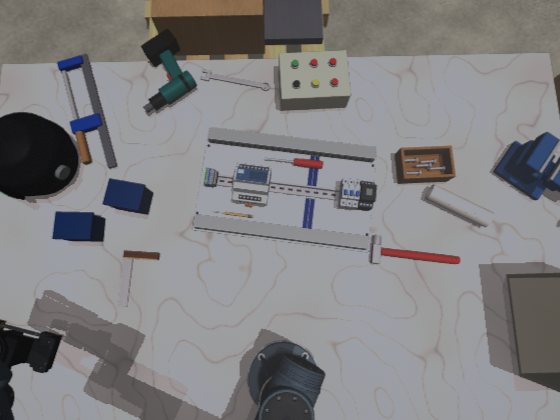

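View pics/side0.png

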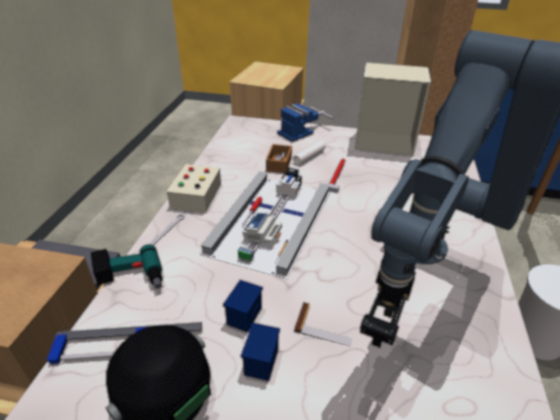

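The top view shows the supply near (251,185), the blue dye line near (311,190), the breakers near (357,193) and the rail running slightly down to the right. I'll enlarge both views.

Run:
```python
import cv2
a=cv2.imread("pics/top0.png")[120:255,190:385]
cv2.imwrite("pics/topc.png",cv2.resize(a,None,fx=4,fy=4,interpolation=cv2.INTER_CUBIC))
a=cv2.imread("pics/side0.png")[160:280,200:350]
cv2.imwrite("pics/sidec.png",cv2.resize(a,None,fx=5,fy=5,interpolation=cv2.INTER_CUBIC))
```

```text
(no output)
```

View pics/topc.png

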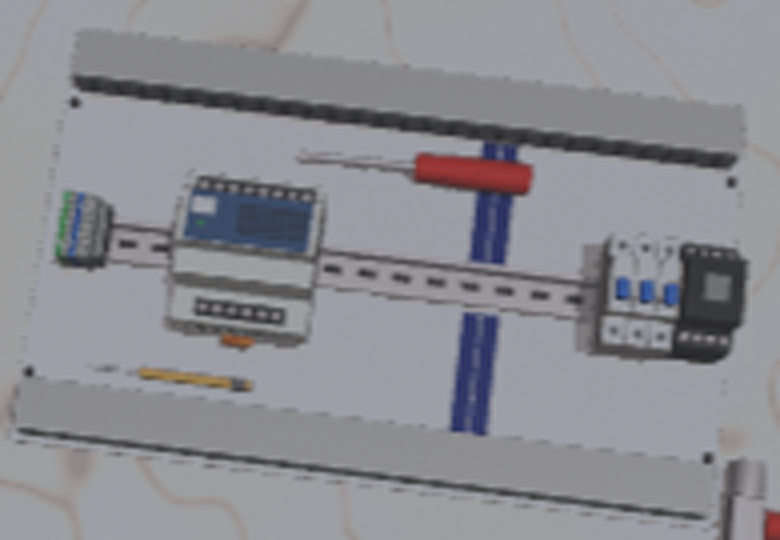

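View pics/sidec.png

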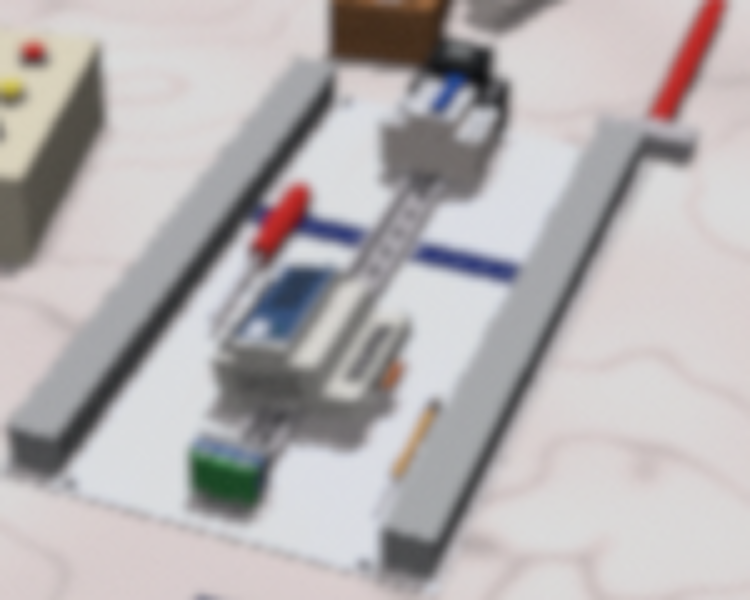

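Create h.py:
```python
import numpy as np, cv2
from scipy.spatial.transform import Rotation as R
from rig import robot
def proj(c,P):
    p=(np.asarray(P)-c["xyz"])@R.from_quat(c["attitude"]).as_matrix()
    return np.stack([c["fx"]*p[...,0]/p[...,2]+c["cx"],c["fy"]*p[...,1]/p[...,2]+c["cy"]],-1)
def cast(c,uv,z):
    uv=np.asarray(uv,float)
    d=np.stack([(uv[...,0]-c["cx"])/c["fx"],(uv[...,1]-c["cy"])/c["fy"],np.ones(uv.shape[:-1])],-1)@R.from_quat(c["attitude"]).as_matrix().T
    return c["xyz"]+d*((z-c["xyz"][2])/d[...,2])[...,None]
def blobs(m,amin=3):
    n,l,s,ce=cv2.connectedComponentsWithStats(m.astype(np.uint8))
    return [(ce[i],s[i]) for i in range(1,n) if s[i,4]>=amin]
```

Run:
```python
from h import *
c=robot.camera("top"); im=c["img"]; np.save("top.npy",im)
hsv=cv2.cvtColor(im,cv2.COLOR_RGB2HSV); sub=np.zeros(im.shape[:2],bool); sub[120:255,190:385]=1
# plate corner holes
g=cv2.cvtColor(im,cv2.COLOR_RGB2GRAY).astype(float)
H=[]
for x,y in((75,103),(731,182),(28,371),(708,458)):
    u,v=round(190+x/4-.4),round(120+y/4-.4); w=g[v-2:v+3,u-2:u+3]; w=np.clip(np.median(w)-w-15,0,None); yy,xx=np.mgrid[v-2:v+3,u-2:u+3]
    H.append([(w*xx).sum()/w.sum(),(w*yy).sum()/w.sum()])
W=cast(c,H,.003); print("holes",H,W.round(4)); print("sides",np.linalg.norm(W[0]-W[1]),np.linalg.norm(W[2]-W[3]),np.linalg.norm(W[0]-W[2]),np.linalg.norm(W[1]-W[3]))
ctr=W.mean(0); d=(W[0]-W[1])+(W[2]-W[3]); yaw=np.arctan2(-d[0],d[1]); print("ctr",ctr,"yaw holes",yaw)
# dye
w=np.clip(im[...,2].astype(float)-im[...,0]-20,0,None)*sub
w[:, :295]=0; w[:,325:]=0
pts=[]
for v in list(range(170,185))+list(range(200,227)):
    r=w[v]; 
    if r.sum()>200: pts.append([(r*np.arange(560)).sum()/r.sum(),v])
L=cast(c,pts,.003); print(len(pts)); 
k=np.polyfit(L[:,0],L[:,1],1); print("line y=k x+b",k,"resid",np.std(L[:,1]-np.polyval(k,L[:,0])),"yaw line",np.arctan(-k[0]) , np.arctan(k[0]))
for nm,m in(("blue",(hsv[...,0]>95)&(hsv[...,0]<130)&(hsv[...,1]>90)),("orange",(hsv[...,0]>3)&(hsv[...,0]<18)&(hsv[...,1]>110)),("dark",g<60)):
    print(nm,[(ce.round(1).tolist(),s.tolist()) for ce,s in blobs(m&sub,4)])
```

```text
holes [[np.float64(208.22712933753942), np.float64(145.22712933753942)], [np.float64(372.3961661341853), np.float64(165.12460063897763)], [np.float64(196.71495327102804), np.float64(212.58878504672896)], [np.float64(366.49319727891157), np.float64(234.17006802721087)]] [[ 0.7312  0.2326  0.003 ]
 [ 0.6505 -0.3053  0.003 ]
 [ 0.5056  0.2671  0.003 ]
 [ 0.4243 -0.2714  0.003 ]]
sides 0.543959898554199 0.5446092768897309 0.22814145124038654 0.22878675830286402
ctr [ 0.57790791 -0.01924382  0.003     ] yaw holes -0.14931936918738833
42
line y=k x+b [-0.15011028 -0.01474839] resid 0.0002502975339864386 yaw line 0.14899779935895616 -0.14899779935895616
blue [([312.0, 157.5], [311, 156, 3, 4, 12]), ([317.0, 157.5], [316, 156, 3, 4, 12]), ([208.6, 175.7], [207, 168, 4, 16, 22]), ([250.7, 175.0], [236, 168, 32, 15, 205]), ([312.3, 176.4], [308, 168, 10, 18, 127]), ([345.0, 191.8], [344, 189, 3, 6, 16]), ([351.2, 192.4], [350, 190, 4, 6, 16]), ([357.5, 193.2], [356, 191, 4, 5, 18]), ([308.1, 213.1], [303, 199, 11, 30, 218])]
orange [([248.9, 204.6], [246, 204, 7, 3, 14])]
dark [([215.8, 141.3], [209, 140, 14, 4, 29]), ([252.5, 145.8], [223, 142, 59, 9, 132]), ([302.3, 151.9], [283, 149, 40, 7, 93]), ([326.5, 154.8], [324, 154, 6, 3, 12]), ([335.8, 155.9], [330, 155, 12, 3, 27]), ([312.0, 157.5], [311, 156, 3, 4, 12]), ([317.0, 158.1], [316, 157, 3, 4, 9]), ([347.0, 157.3], [343, 156, 10, 4, 21]), ([362.1, 159.2], [353, 158, 18, 4, 36]), ([297.5, 165.0], [296, 165, 4, 1, 4]), ([304.5, 166.0], [303, 166, 4, 1, 4]), ([312.4, 175.9], [308, 167, 10, 19, 100]), ([366.7, 194.0], [359, 183, 17, 21, 222]), ([210.1, 185.0], [206, 184, 10, 3, 14]), ([306.5, 205.6], [305, 199, 4, 15, 31]), ([311.5, 205.5], [310, 200, 4, 14, 31]), ([363.1, 207.8], [357, 205, 14, 6, 46])]
```

Add to h.py:
```python
YAW=-.1491; C=np.array([.5779,-.0192,.003])
RP=R.from_euler("z",YAW).as_matrix()
def w2p(P): return (np.asarray(P)-C)@RP
def p2w(P): return np.asarray(P)@RP.T+C
def line_y(c):
    im=c["img"].astype(float); w=np.clip(im[...,2]-im[...,0]-20,0,None)
    # near patch: plate x -118..-25
    return w
def psu2plate(P,t):  # psu coords -> plate coords, tilt t, psu y=0
    P=np.asarray(P,float); return P@R.from_euler("y",t).as_matrix().T+[.0175,0,.015]
def prof(c,x,z,t,ys):
    """mean grey along rail at psu x range, height z, tilt t; ys plate y"""
    g=cv2.cvtColor(c["img"],cv2.COLOR_RGB2GRAY).astype(np.float32); out=[]
    for xx in x:
        P=psu2plate([xx,0,z],t); Q=np.tile(P,(len(ys),1)); Q[:,1]=ys
        uv=proj(c,p2w(Q)).astype(np.float32)
        out.append(cv2.remap(g,uv[None,:,0],uv[None,:,1],cv2.INTER_CUBIC)[0])
    return np.mean(out,0)
```

Run:
```python
from h import *
c=robot.camera("top"); im=c["img"].astype(float)
w=np.clip(im[...,2]-im[...,0]-20,0,None)
pts=[]
for v in list(range(172,184))+list(range(202,226)):
    r=w[v].copy(); r[:295]=0; r[325:]=0; pts.append([(r*np.arange(560)).sum()/r.sum(),v])
L=w2p(cast(c,pts,.003)); print("line plate y",L[:,1].mean(),L[:12,1].mean(),L[12:,1].mean(),L[[0,11,12,-1],0])
hsv=cv2.cvtColor(c["img"],cv2.COLOR_RGB2HSV)
ot=psu2plate([-.085,0,.005],.21); print("latch",w2p(cast(c,[[248.9,204.6]],ot[2]+.003)),ot)
bt=psu2plate([0,0,.05],.21); print("blue",w2p(cast(c,[[250.7,175]],bt[2]+.003)))
ys=np.arange(.0,.24,.002)
for nm,x,z in(("ledge",np.arange(-.086,-.081,.001),.016),("term",np.arange(-.079,-.072,.001),.0165),("body",np.arange(-.056,-.045,.002),.042),("nose",np.arange(-.036,-.030,.001),.058)):
    print(nm,prof(c,x,z,.21,ys).round().astype(int).tolist())
```

```text
line plate y -0.0813836180968641 -0.08134818499199716 -0.08140133464929757 [ 0.06656643  0.02936823 -0.03405087 -0.10920422]
latch [[-0.0740401   0.1065679   0.03760925]] [-0.06459033  0.          0.03760925]
blue [[0.01400387 0.11146097 0.06390155]]
ledge [158, 158, 158, 158, 158, 159, 159, 159, 158, 158, 159, 159, 158, 158, 158, 159, 159, 159, 159, 159, 159, 158, 158, 160, 159, 137, 124, 132, 147, 159, 157, 157, 158, 159, 156, 149, 141, 130, 125, 127, 132, 131, 128, 126, 121, 121, 121, 119, 120, 121, 121, 124, 129, 132, 130, 124, 121, 120, 119, 124, 128, 129, 126, 122, 126, 130, 130, 127, 125, 120, 128, 146, 157, 163, 160, 159, 158, 157, 159, 152, 138, 136, 145, 156, 160, 159, 159, 158, 159, 159, 159, 159, 159, 159, 159, 159, 159, 159, 159, 158, 159, 159, 158, 158, 159, 159, 159, 159, 159, 159, 159, 159, 158, 159, 159, 159, 159, 159, 158, 159]
term [159, 159, 158, 158, 159, 159, 159, 159, 158, 158, 158, 158, 158, 158, 158, 159, 158, 158, 158, 159, 159, 158, 158, 159, 160, 152, 140, 140, 148, 157, 160, 158, 158, 161, 158, 139, 103, 77, 92, 111, 107, 83, 68, 83, 101, 108, 96, 73, 59,
[... 788 characters left out ...]
40, 142, 144, 145, 146, 147, 147, 146, 144, 142, 141, 140, 139, 139, 141, 145, 143, 127, 93, 65, 76, 100, 108, 98, 88, 94, 106, 116, 122, 118, 108, 96]
nose [118, 121, 125, 126, 123, 119, 118, 121, 123, 123, 119, 116, 118, 121, 123, 125, 122, 119, 120, 123, 126, 124, 120, 116, 109, 93, 89, 120, 143, 135, 109, 82, 73, 71, 73, 73, 72, 72, 73, 73, 73, 71, 71, 71, 71, 71, 72, 72, 73, 73, 74, 74, 72, 72, 72, 71, 72, 72, 72, 74, 74, 74, 75, 75, 74, 73, 72, 73, 73, 73, 73, 74, 75, 75, 75, 74, 72, 94, 129, 146, 136, 112, 100, 105, 116, 120, 119, 119, 119, 119, 122, 122, 121, 120, 117, 115, 116, 116, 117, 117, 118, 120, 122, 120, 108, 79, 61, 83, 105, 109, 94, 87, 101, 109, 115, 117, 112, 99, 80, 87]
```

Yaw is −0.149 and the holes agree with the line. The supply's right edge is at plate y ≈ +0.053, the line is at −0.0814, so travel is ≈ 134.6 mm. I'll move above the left-hand gap with the fingers shut.

nudge_tcp --pt "0 0 0 -0.11" --pt "-0.028 -0.02 0 0" --pt "-0.028 -0.02 0 0" --pt "-0.028 -0.02 0 0" --pt "-0.028 -0.02 0 0" --pt "-0.028 -0.02 0 0" --pt "-0.028 -0.02 0 0" --pt "-0.028 -0.02 0 0" --pt "-0.028 -0.02 0 0" --pt "-0.028 -0.02 0 0" --pt "-0.028 -0.02 0 0" --pt "-0.028 -0.02 0 0" --pt "-0.028 -0.02 0 0" --pt "-0.028 -0.02 0 0" --pt "-0.028 -0.02 0 0" --pt "-0.028 -0.02 0 0" --pt "-0.028 -0.02 0 0" --pt "-0.028 -0.02 0 0" --pt "0 0 0 0" --finger_gap 0 --grip_n 10

```text
time: 1.78
position: [0.5858, 0.1926, 0.2225]
tool_rot: [0.077, 0.997, -0.001, 0.003]
ft_force: [0.2, -0.5, 1.2]
grip_width: 0.0007
grip_force: 0.0
```

Add to h.py:
```python
def st():
    o=robot.get_obs(); m=R.from_quat(o["tool_rot"]).as_matrix()
    print("t",o["time"],"plate",w2p(o["position"]).round(4),"toolaxes in plate y",(RP.T@m)[:,1].round(3),"z",m[:,2].round(3),"F",(RP.T@o["ft_force"]).round(2),"w",o["grip_width"])
```

```bash
python3 -c "
from h import *
st()"
```

```text
t 1.7833 plate [-0.0237  0.2106  0.2195] toolaxes in plate y [ 0.005  1.    -0.001] z [ 0.005 -0.002 -1.   ] F [ 0.3  -0.45  1.17] w 0.0007410653829276373
```

nudge_tcp --pt "-0.029 -0.021 0 0" --pt "0 0 0.035 0" --pt "0 0 0.035 0" --pt "0 0 0.035 0" --pt "0 0 0.03 0" --pt "0 0 0.02 0" --pt "0 0 0 0"

```text
time: 2.37
position: [0.6016, 0.172, 0.0625]
tool_rot: [0.074, 0.997, -0.001, -0.005]
ft_force: [-0.3, -0.2, 0.3]
grip_width: 0.0007
grip_force: 0.0
```

Run:
```python
from h import *
st(); c=robot.camera("top"); d=robot.camera("side")
a=np.hstack([cv2.resize(c["img"][140:230,190:290],None,fx=4,fy=4),cv2.resize(d["img"][180:270,220:320],None,fx=4,fy=4)])
cv2.imwrite("pics/gap.png",a[:,:,::-1])
```

```text
t 2.3667 plate [-0.005   0.1926  0.0595] toolaxes in plate y [-0.     1.    -0.003] z [-0.011 -0.001 -1.   ] F [-0.23 -0.27  0.27] w 0.0007050898713828475
```

View pics/gap.png

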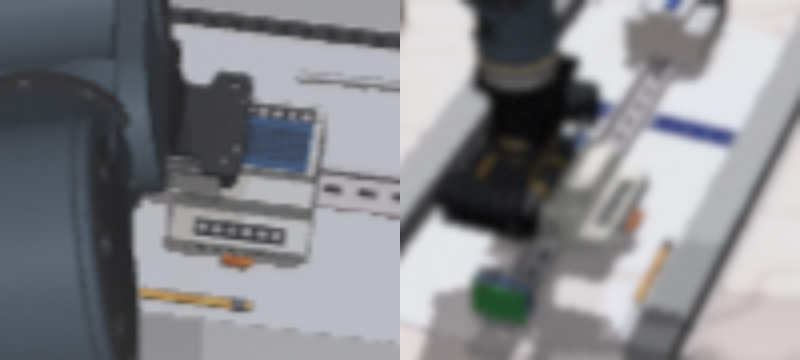

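The left half shows the gripper over the supply's left end, with the ledge, terminals and latch in clear view. The right half shows the fingers going into the gap between supply and terminal block. I'll lower further.

nudge_tcp --pt "-0.005 0 0.02 0" --pt "0 0 0.005 0" --pt "0 0 0 0" --pt "0 0 0 0"

```text
time: 2.8
position: [0.6112, 0.1717, 0.0438]
tool_rot: [0.074, 0.997, 0.0, 0.001]
ft_force: [-1.2, 0.8, -0.2]
grip_width: 0.0004
grip_force: 0.0
```

```bash
python3 -c "
from h import *
st()"
```

```text
t 2.8 plate [0.0046 0.1938 0.0408] toolaxes in plate y [-0.  1.  0.] z [ 0.001  0.    -1.   ] F [-1.35  0.59 -0.2 ] w 0.00044390017361557884
```

nudge_tcp --pt "0 0 0.012 0" --pt "0 0 0 0" --pt "0 -0.005 0 0" --pt "0 -0.004 0 0" --pt "0 -0.003 0 0" --pt "0 -0.003 0 0" --pt "0 -0.003 0 0" --pt "0 -0.003 0 0" --pt "0 -0.003 0 0" --pt "0 0 0 0" --pt "0 0 0 0"

```text
time: 3.72
position: [0.6074, 0.148, 0.0308]
tool_rot: [0.074, 0.997, 0.0, 0.0]
ft_force: [-0.7, 2.2, 2.5]
grip_width: 0.0003
grip_force: 1.6
```

```bash
python3 -c "
from h import *
st()"
```

```text
t 3.7167 plate [0.0043 0.1697 0.0278] toolaxes in plate y [-0.  1.  0.] z [ 0.001  0.    -1.   ] F [-1.02  2.06  2.53] w 0.0002918416425503684
```

nudge_tcp --pt "0 -0.004 0 0" --pt "0 -0.007 0 0" --pt "0 -0.01 0 0" --pt "0 -0.01 0 0" --pt "0 -0.01 0 0" --pt "0 -0.01 0 0" --pt "0 -0.01 0 0" --pt "0 -0.01 0 0" --pt "0 -0.01 0 0" --pt "0 -0.01 0 0" --pt "0 -0.006 0 0" --pt "0 -0.003 0 0" --pt "0 0 0 0" --pt "0 0 0 0"

```text
time: 4.88
position: [0.5923, 0.0487, 0.0305]
tool_rot: [0.074, 0.997, -0.0, -0.0]
ft_force: [0.8, 2.5, 2.2]
grip_width: 0.0002
grip_force: 1.1
```

Create m.py:
```python
from h import *
import sys
t=float(sys.argv[1]) if len(sys.argv)>1 else .21
st(); c=robot.camera("top"); st()
im=c["img"].astype(float); w=np.clip(im[...,2]-im[...,0]-20,0,None); pts=[]
for v in range(205,225):
    r=w[v].copy(); r[:298]=0; r[322:]=0
    if r.sum()>200: pts.append([(r*np.arange(560)).sum()/r.sum(),v])
print("line",w2p(cast(c,pts,.003))[:,1].mean(),len(pts))
hsv=cv2.cvtColor(c["img"],cv2.COLOR_RGB2HSV); sub=np.zeros(hsv.shape[:2],bool); sub[190:225,235:330]=1
for ce,s in blobs(sub&(hsv[...,0]>3)&(hsv[...,0]<18)&(hsv[...,1]>110),6): print("latch",w2p(cast(c,[ce],psu2plate([-.085,0,.005],t)[2]+.003)),s)
ys=np.arange(-.1,.12,.001)
for nm,x,z in(("ledge",np.arange(-.086,-.081,.001),.016),("term",np.arange(-.079,-.072,.001),.0165),("body",np.arange(-.056,-.045,.002),.042)):
    p=prof(c,x,z,t,ys); i=[k for k in range(1,len(p)-1) if p[k]<=p[k-1] and p[k]<p[k+1] and p[k]<142]; print(nm,[(round(float(ys[k]),3),int(p[k])) for k in i])
cv2.imwrite("pics/m.png",cv2.resize(c["img"][140:240,220:350],None,fx=5,fy=5,interpolation=cv2.INTER_CUBIC)[:,:,::-1])
```

```bash
python3 m.py
```

```text
t 4.8833 plate [0.0041 0.0693 0.0275] toolaxes in plate y [-0.001  1.    -0.001] z [-0.    -0.001 -1.   ] F [0.43 2.57 2.18] w 0.0002473673922862813
t 4.9333 plate [0.0042 0.0694 0.0275] toolaxes in plate y [-0.001  1.    -0.001] z [-0.    -0.001 -1.   ] F [-0.53  1.03  1.79] w 0.0004475208188466107
line -0.08140398704836142 20
latch [[-0.07438769  0.00081811  0.03760925]] [280 208   6   3  15]
ledge [(-0.088, 64), (-0.084, 64), (-0.072, 64), (-0.068, 60), (-0.029, 134), (-0.006, 129), (0.012, 58), (0.016, 56), (0.029, 73), (0.041, 87), (0.052, 88), (0.058, 87), (0.071, 87), (0.078, 87), (0.086, 87), (0.095, 87), (0.109, 87)]
term [(-0.086, 65), (-0.07, 65), (-0.031, 108), (-0.02, 74), (-0.009, 80), (0.003, 71), (0.013, 45), (0.03, 71), (0.039, 90), (0.048, 90), (0.057, 90), (0.065, 89), (0.071, 90), (0.078, 89), (0.09, 89), (0.096, 89), (0.103, 89), (0.108, 89), (0.116, 89)]
body [(-0.01, 93), (0.003, 109), (0.014, 42), (0.031, 81), (0.043, 103), (0.053, 103), (0.073, 103), (0.082, 102), (0.092, 102), (0.103, 102), (0.115, 102)]
```

View pics/m.png

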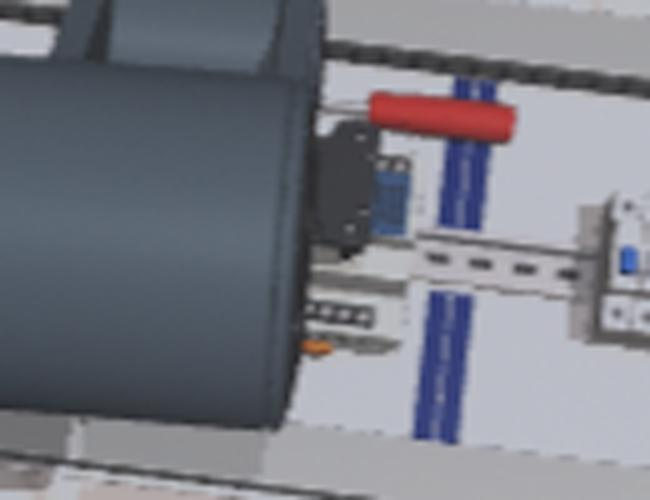

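The picture shows the supply's right part (ledge corner near crop (400,345)), short of the line (crop (445,370)). The forearm hides its left half. Left to go is about 30 mm: I'll push 26 mm, back off clear and measure again.

nudge_tcp --pt "0 -0.004 0 0" --pt "0 -0.007 0 0" --pt "0 -0.007 0 0" --pt "0 -0.005 0 0" --pt "0 -0.003 0 0" --pt "0 0 0 0" --pt "0 0 0 0"

```text
time: 5.52
position: [0.5885, 0.0233, 0.0305]
tool_rot: [0.074, 0.997, -0.0, -0.0]
ft_force: [-0.5, 4.1, 2.5]
grip_width: 0.0003
grip_force: 1.7
```

```bash
python3 -c "
from h import *
st()"
```

```text
t 5.5167 plate [0.0041 0.0436 0.0275] toolaxes in plate y [-0.001  1.    -0.   ] z [-0. -0. -1.] F [-1.12  3.98  2.47] w 0.0002535722655106681
```

nudge_tcp --pt "0 0.01 0 0" --pt "0 0.02 0 0" --pt "0 0.03 -0.02 0" --pt "0 0.04 0 0" --pt "0 0.04 0 0" --pt "0 0.04 0 0" --pt "0 0.04 0 0" --pt "0 0 0 0" --pt "0 0 0 0"

```text
time: 6.27
position: [0.6205, 0.2434, 0.0499]
tool_rot: [0.072, 0.997, -0.001, 0.0]
ft_force: [-0.8, -0.1, -0.7]
grip_width: 0.0002
grip_force: 0.0
```

```bash
python3 m.py
```

```text
t 6.2667 plate [0.0031 0.266  0.0469] toolaxes in plate y [-0.006  1.    -0.001] z [-0.    -0.001 -1.   ] F [-0.75 -0.25 -0.72] w 0.00024358511062221798
t 6.3167 plate [0.0031 0.2641 0.0468] toolaxes in plate y [-0.003  1.    -0.002] z [-0.001 -0.002 -1.   ] F [-0.91 -0.35  0.5 ] w 0.00031073444493367227
line -0.08173167988986665 14
latch [[-0.07438667 -0.02287854  0.03760925]] [287 209   7   3  17]
ledge [(-0.088, 65), (-0.084, 65), (-0.054, 139), (-0.035, 139), (-0.03, 139), (-0.011, 141), (-0.009, 140), (-0.005, 138), (0.034, 139)]
term [(-0.087, 66), (-0.056, 97), (-0.046, 75), (-0.035, 67), (-0.023, 72), (-0.012, 80), (0.0, 71), (0.01, 98), (0.034, 137)]
body [(0.035, 109)]
```

View pics/m.png

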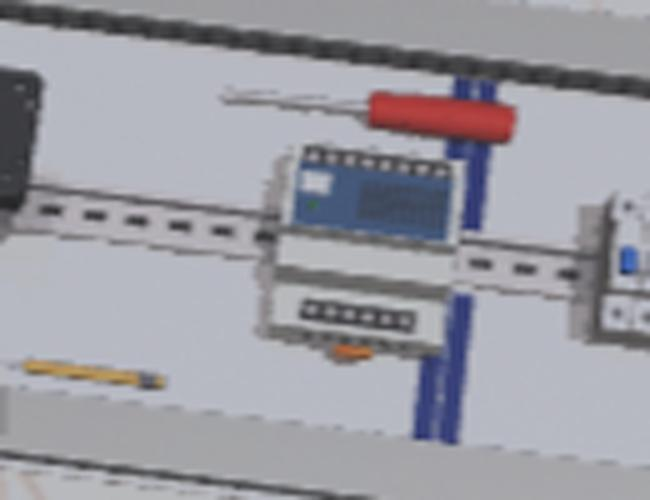

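The supply's right edge now stands a few mm short of the line. Its centre is at plate y −0.0228, edge ≈ −0.0768 and line −0.0814, so 4.6 mm remain. Contact was at TCP y 0.0436, so the target is 0.0390.

nudge_tcp --pt "0 0 -0.03 0" --pt "0 0 0 0" --pt "0 -0.036 0 0" --pt "0 -0.036 0 0" --pt "0 -0.036 0 0" --pt "0 -0.036 0 0" --pt "0 -0.036 0 0" --pt "0 0 0 0" --pt "0 0 0.025 0" --pt "0 0 0.024 0" --pt "0 0 0 0" --pt "0 0 0 0"

```text
time: 7.32
position: [0.5929, 0.0618, 0.0304]
tool_rot: [0.075, 0.997, -0.0, -0.002]
ft_force: [0.2, 0.3, -0.2]
grip_width: 0.0006
grip_force: 0.0
```

```bash
python3 -c "
from h import *
st()"
```

```text
t 7.3167 plate [0.0028 0.0823 0.0274] toolaxes in plate y [ 0.001  1.    -0.001] z [-0.004  0.    -1.   ] F [ 0.13  0.31 -0.19] w 0.0006187728889520451
```

nudge_tcp --pt "0 -0.01 0 0" --pt "0 -0.01 0 0" --pt "0 -0.01 0 0" --pt "0 -0.005 0 0" --pt "0 -0.002 0 0" --pt "0 -0.002 0 0" --pt "0 -0.002 0 0" --pt "0 -0.0015 0 0" --pt "0 0 0 0" --pt "0 0 0 0"

```text
time: 8.15
position: [0.5885, 0.0217, 0.032]
tool_rot: [0.074, 0.997, 0.0, 0.0]
ft_force: [0.1, 4.6, 3.6]
grip_width: 0.0004
grip_force: 2.7
```

```bash
python3 -c "
from h import *
st()"
```

```text
t 8.15 plate [0.0044 0.042  0.029 ] toolaxes in plate y [-0.001  1.     0.001] z [ 0.001  0.001 -1.   ] F [-0.57  4.54  3.6 ] w 0.000429864227953381
```

nudge_tcp --pt "0 -0.0015 0 0" --pt "0 -0.0015 0 0" --pt "0 0 0 0" --pt "0 0 0 0"

```text
time: 8.48
position: [0.588, 0.0187, 0.032]
tool_rot: [0.074, 0.997, 0.0, 0.0]
ft_force: [0.7, 5.2, 4.1]
grip_width: 0.0004
grip_force: 2.9
```

```bash
python3 -c "
from h import *
st()"
```

```text
t 8.4833 plate [0.0044 0.039  0.029 ] toolaxes in plate y [-0.001  1.     0.001] z [ 0.001  0.001 -1.   ] F [-0.09  5.24  4.14] w 0.00044230326097748144
```

nudge_tcp --pt "0 0.01 0 0" --pt "0 0.02 0 0" --pt "0 0.03 -0.02 0" --pt "0 0.03 -0.02 0" --pt "0 0.035 -0.02 0" --pt "0 0.035 0 0" --pt "0 0.035 0 0" --pt "0 0.035 0 0" --pt "0 0 0 0" --pt "0 0 0 0"

```text
time: 9.32
position: [0.6212, 0.2475, 0.0909]
tool_rot: [0.072, 0.997, -0.001, -0.0]
ft_force: [0.3, 0.1, -0.3]
grip_width: 0.0004
grip_force: 0.0
```

Add to m.py:
```python
ys=np.arange(-.12,.06,.002)
for nm,x,z in(("ledge",np.arange(-.086,-.081,.001),.016),("body",np.arange(-.056,-.045,.002),.042)):
    print(nm,prof(c,x,z,t,ys).astype(int).tolist())
```

```bash
python3 m.py
```

```text
t 9.3167 plate [0.0032 0.2701 0.0879] toolaxes in plate y [-0.005  1.    -0.001] z [-0.    -0.001 -1.   ] F [ 0.32  0.1  -0.34] w 0.00039320776797994767
t 9.3667 plate [0.0032 0.2685 0.0878] toolaxes in plate y [-0.003  1.    -0.002] z [-0.001 -0.001 -1.   ] F [ 0.49 -0.31 -0.27] w 0.0005024746070697176
line -0.08156717072048897 13
latch [[-0.0745541  -0.02605908  0.03760925]] [288 209   7   3  16]
ledge [(-0.087, 64), (-0.056, 140), (-0.035, 140), (-0.03, 140), (-0.005, 139), (0.031, 139)]
term [(-0.086, 62), (-0.06, 94), (-0.051, 75), (-0.038, 72), (-0.026, 82), (-0.016, 74), (-0.004, 70), (0.005, 97)]
body [(0.033, 116)]
ledge [186, 186, 186, 186, 1
[... 180 characters left out ...]
143, 140, 142, 143, 140, 144, 149, 148, 151, 155, 154, 150, 147, 143, 142, 143, 140, 141, 145, 146, 148, 150, 158, 169, 175, 183, 186, 187, 187, 188, 191, 183, 165, 148, 140, 142, 156, 173, 184, 188, 187, 187, 187, 186, 186, 187, 187, 187, 187]
body [167, 167, 166, 169, 174, 176, 176, 174, 173, 172, 170, 167, 167, 168, 167, 166, 167, 170, 166, 166, 173, 182, 188, 186, 186, 186, 186, 186, 186, 186, 186, 186, 186, 187, 187, 187, 187, 186, 186, 185, 185, 185, 186, 186, 186, 187, 187, 187, 187, 186, 186, 186, 186, 186, 186, 186, 186, 187, 187, 187, 187, 187, 186, 186, 186, 185, 186, 186, 187, 187, 188, 187, 175, 151, 130, 122, 117, 118, 125, 138, 154, 166, 170, 170, 172, 174, 175, 176, 174, 170]
```

View pics/m.png

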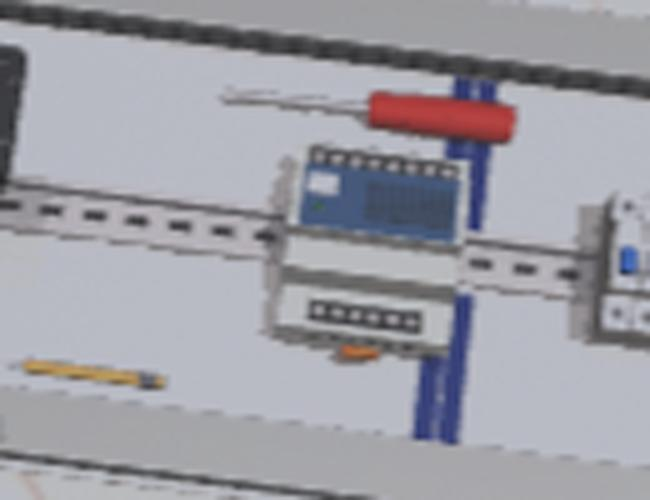

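The picture shows the supply's right side on the line (ledge corner near crop (447,352), line re-emerging at (440,365)). Terminals, edges and contact all put the edge at −0.0812 ± 0.0005 against the line at −0.0815. Next I'll go above the ledge.

nudge_tcp --pt "0.03 0 -0.02 0" --pt "0.03 0 0 0" --pt "0 -0.037 0 0" --pt "0 -0.037 0 0" --pt "0 -0.037 0 0" --pt "0 -0.037 0 0" --pt "0 -0.037 0 0" --pt "0 -0.037 0 0" --pt "0 -0.037 0 0" --pt "0 -0.037 0 0" --pt "0 0 0 0" --pt "0 0 0 0" --pt "0 0 0 0"

```text
time: 10.45
position: [0.5178, -0.0395, 0.1114]
tool_rot: [0.076, 0.997, 0.0, -0.001]
ft_force: [0.6, -0.4, 0.4]
grip_width: 0.0004
grip_force: 0.0
```

```bash
python3 -c "
from h import *
st()"
```

```text
t 10.45 plate [-0.0565 -0.029   0.1084] toolaxes in plate y [0.002 1.    0.   ] z [-0.001  0.    -1.   ] F [ 0.64 -0.34  0.43] w 0.00044317688303787973
```

Down to plate z ≈ 0.052, 5 mm above the ledge.

nudge_tcp --pt "0 0 0.02 0" --pt "0 0.002 0.02 0" --pt "0 0 0.01 0" --pt "0 0 0.006 0" --pt "0 0 0 0" --pt "0 0 0 0" --pt "0 0 0 0"

```text
time: 11.03
position: [0.5194, -0.0364, 0.0562]
tool_rot: [0.074, 0.997, -0.0, 0.001]
ft_force: [1.1, 0.1, -0.3]
grip_width: 0.0007
grip_force: 0.0
```

```bash
python3 -c "
from h import *
st()"
```

```text
t 11.0333 plate [-0.0552 -0.0257  0.0532] toolaxes in plate y [-0.001  1.    -0.   ] z [ 0.001 -0.    -1.   ] F [ 1.07  0.23 -0.28] w 0.0007168138934396378
```

nudge_tcp --pt "0.002 0 0 0" --pt "0 0 0.002 0" --pt "0 0 0.002 0" --pt "0 0 0.002 0" --pt "0 0 0.001 0" --pt "0 0 0.001 0" --pt "0 0 0 0"

```text
time: 11.62
position: [0.5156, -0.0361, 0.0479]
tool_rot: [0.074, 0.997, 0.0, -0.001]
ft_force: [-3.4, 0.1, 6.7]
grip_width: 0.0004
grip_force: 3.5
```

```bash
python3 -c "
from h import *
st()"
```

```text
t 11.6167 plate [-0.0591 -0.0259  0.0449] toolaxes in plate y [-0.  1.  0.] z [-0.003  0.001 -1.   ] F [-3.4  -0.38  6.72] w 0.00040085556366787316
```

nudge_tcp --pt "-0.001 0 0.001 0" --pt "0 0 0.001 0" --pt "0 0 0.001 0" --pt "0 0 0.001 0"

```text
time: 11.95
position: [0.5173, -0.0364, 0.0435]
tool_rot: [0.074, 0.997, 0.0, -0.0]
ft_force: [-0.5, -0.6, 0.2]
grip_width: 0.0004
grip_force: 0.7
```

```bash
python3 -c "
from h import *
st()"
```

```text
t 11.95 plate [-0.0574 -0.026   0.0405] toolaxes in plate y [-0.  1.  0.] z [-0.001  0.    -1.   ] F [-0.37 -0.64  0.15] w 0.0003724117349328675
```

The force fell to zero, so it has probably snapped. I'll lift, move aside and look.

nudge_tcp --pt "0 0 -0.01 0" --pt "0 0 -0.03 0" --pt "0 0 -0.03 0" --pt "0 0.037 -0.01 0" --pt "0 0.037 0 0" --pt "0 0.037 0 0" --pt "0 0.037 0 0" --pt "0 0.037 0 0" --pt "0 0.037 0 0" --pt "0 0.037 0 0" --pt "0 0.037 0 0" --pt "0 0 0 0" --pt "0 0 0 0"

```text
time: 13.03
position: [0.5624, 0.2586, 0.1241]
tool_rot: [0.072, 0.997, 0.0, 0.001]
ft_force: [-0.4, -0.9, 0.2]
grip_width: 0.0004
grip_force: 0.0
```

```bash
python3 m.py 0; cp pics/m.png pics/m2.png
```

Run:
```python
from h import *
d=robot.camera("side"); a=cv2.resize(d["img"][160:260,215:345],None,fx=5,fy=5,interpolation=cv2.INTER_CUBIC)
b=cv2.imread("pics/m2.png")
cv2.imwrite("pics/fin.png",cv2.resize(np.vstack([b[:,:],a[:,:,::-1]]),None,fx=.6,fy=.6))
```

```text
t 13.0333 plate [-0.0566  0.2724  0.1211] toolaxes in plate y [-0.004  1.     0.001] z [ 0.003  0.001 -1.   ] F [-0.27 -0.97  0.22] w 0.00041971460965735256
t 13.0833 plate [-0.0568  0.2707  0.1209] toolaxes in plate y [-0.002  1.    -0.   ] z [ 0.001 -0.    -1.   ] F [ 0.07 -0.19  0.23] w 0.0006039925247579529
line -0.08166388231311007 13
latch [[-0.07376481 -0.0276805   0.02      ]] [288 210   7   3  17]
ledge [(-0.09, 62), (-0.085, 65), (-0.074, 126), (-0.052, 124), (-0.048, 126), (-0.03, 129), (-0.026, 127), (-0.023, 123), (-0.008, 135), (-0.001, 125), (0.001, 124), (0.026, 115)]
term [(-0.089, 65), (-0.085, 65), (-0.06, 102), (-0.05, 82), (-0.039, 86), (-0.027, 78), (-0.016, 87), (-0.004, 82), (0.005, 98), (0.031, 136)]
body [(-0.088, 124), (0.03, 132), (0.035, 136)]
ledge [185, 185, 186, 185, 184, 184, 184, 184, 184, 184, 185, 190, 175, 141, 92, 62, 68, 65, 72, 101, 127, 132, 131, 126, 129, 133, 141, 148, 149, 147, 143, 137, 129, 126, 124, 127, 126, 128, 133, 140, 146, 145, 141, 136, 133, 129, 129, 127, 125, 125, 129, 139, 146, 146, 140, 139, 135, 133, 129, 126, 125, 124, 129, 135, 143, 146, 148, 145, 142, 136, 129, 127, 118, 115, 121, 131, 143, 159, 175, 183, 186, 184, 185, 185, 185, 184, 185, 185, 185, 185]
body [171, 170, 169, 168, 167, 165, 167, 172, 176, 178, 177, 175, 169, 158, 145, 131, 124, 127, 131, 136, 145, 153, 156, 159, 161, 163, 163, 162, 161, 159, 157, 156, 155, 155, 156, 157, 160, 162, 163, 163, 161, 160, 159, 158, 156, 155, 154, 155, 159, 161, 163, 163, 162, 161, 159, 158, 156, 155, 155, 155, 158, 160, 163, 163, 161, 160, 160, 158, 156, 155, 154, 156, 157, 148, 136, 132, 136, 138, 139, 155, 173, 180, 181, 179, 177, 176, 173, 172, 170, 170]
```

View pics/fin.png

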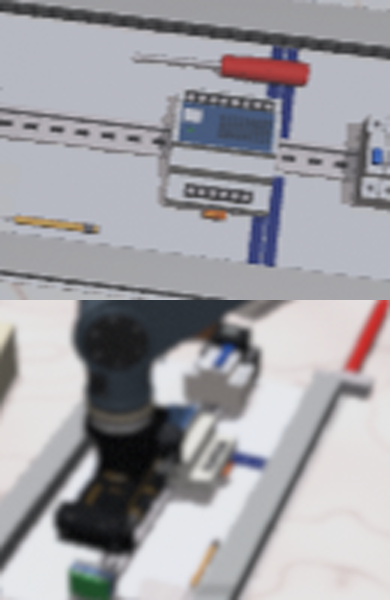

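The top view shows the terminals shifted only about 1 px (crop (219,193)), less than the ~2.6 px that clipping should give. I'll compute the tilt from where the terminals appear.

Run:
```python
from h import *
c=robot.camera("top")
cur=c["img"]; old=np.load("top.npy")
def feats(im,yc):
    g=cv2.cvtColor(im,cv2.COLOR_RGB2GRAY).astype(np.float32)
    # column of brightness vs plate x on z=.035 plane around centre
    xs=np.arange(-.13,.05,.001); out=0
    for dy in np.arange(-.025,.026,.005):
        P=np.c_[xs,np.full(len(xs),yc+dy),np.full(len(xs),.035)]
        uv=proj(c,p2w(P)).astype(np.float32); out=out+cv2.remap(g,uv[None,:,0],uv[None,:,1],cv2.INTER_CUBIC)[0]
    return xs,out/11
for im,yc in((old,.107),(cur,-.027)):
    xs,p=feats(im,yc); print([(round(float(xs[k]),3),int(p[k])) for k in range(1,len(p)-1) if (p[k]-p[k-1])*(p[k+1]-p[k])<=0 ])
for t in(.21,.16,.1,.05,0):
    r=[]
    for q in([-.076,0,.0175],[-.060,0,.042],[-.04,0,.058],[.005,0,.058],[.0275,0,.042]):
        P=psu2plate(q,t); P[1]=-.027; r.append(w2p(cast(c,proj(c,p2w(P))[None],.038))[0,0].round(4))
    print(t,r)
```

```text
[(-0.129, 139), (-0.126, 140), (-0.124, 139), (-0.118, 160), (-0.111, 111), (-0.107, 126), (-0.106, 125), (-0.099, 160), (-0.095, 158), (-0.094, 158), (-0.09, 158), (-0.085, 159), (-0.066, 79), (-0.06, 151), (-0.055, 61), (-0.051, 101), (-0.046, 73), (-0.04, 162), (-0.032, 85), (-0.021, 161), (-0.015, 158), (-0.01, 158), (-0.002, 87), (0.002, 100), (0.007, 71), (0.008, 72), (0.017, 65), (0.022, 67), (0.025, 66), (0.028, 67), (0.032, 65), (0.048, 98)]
[(-0.129, 164), (-0.118, 186), (-0.115, 185), (-0.107, 185), (-0.104, 185), (-0.101, 185), (-0.097, 185), (-0.088, 185), (-0.08, 143), (-0.078, 150), (-0.071, 88), (-0.065, 178), (-0.06, 76), (-0.055, 122), (-0.051, 87), (-0.044, 189), (-0.036, 88), (-0.027, 188), (-0.023, 184), (-0.015, 185), (-0.008, 93), (-0.004, 106), (0.0, 88), (0.002, 88), (0.008, 79), (0.017, 82), (0.02, 82), (0.034, 89), (0.04, 81), (0.045, 121)]
0.21 [np.float64(-0.0505), np.float64(-0.0248), np.float64(0.0017), np.float64(0.0447), np.float64(0.0577)]
0.16 [np.float64(-0.0528), np.float64(-0.0281), np.float64(-0.002), np.float64(0.042), np.float64(0.0564)]
0.1 [np.float64(-0.0554), np.float64(-0.0319), np.float64(-0.0064), np.float64(0.0387), np.float64(0.0547)]
0.05 [np.float64(-0.0573), np.float64(-0.0349), np.float64(-0.01), np.float64(0.0359), np.float64(0.0531)]
0 [np.float64(-0.059), np.float64(-0.0378), np.float64(-0.0135), np.float64(0.033), np.float64(0.0514)]
```

The terminals imply a tilt of about 0.1, so it sits half-way and isn't clipped yet. I'll go back and press a few mm further, in small steps.

nudge_tcp --pt "0 -0.037 0 0" --pt "0 -0.037 0 0" --pt "0 -0.037 0 0" --pt "0 -0.037 0 0" --pt "0 -0.037 0 0" --pt "0 -0.037 0 0" --pt "0 -0.037 0 0" --pt "0 -0.037 0 0" --pt "0 0 0 0" --pt "0 0 0 0" --pt "0 0 0.03 0" --pt "0 0 0.03 0" --pt "0 0 0.01 0" --pt "0 0 0.005 0" --pt "0 0 0 0" --pt "0 0 0 0" --pt "0 0 0 0"

```text
time: 14.6
position: [0.5189, -0.0364, 0.0497]
tool_rot: [0.074, 0.997, -0.0, 0.001]
ft_force: [0.1, -0.5, -0.0]
grip_width: 0.0007
grip_force: 0.0
```

```bash
python3 -c "
from h import *
st()"
```

```text
t 14.6 plate [-0.0558 -0.0258  0.0467] toolaxes in plate y [-0.001  1.    -0.   ] z [ 0.002 -0.001 -1.   ] F [ 0.2  -0.5  -0.03] w 0.0007086582870888878
```

nudge_tcp --pt "0.001 0 0.002 0" --pt "0 0 0.002 0" --pt "0 0 0.001 0" --pt "0 0 0.001 0" --pt "0 0 0.001 0" --pt "0 0 0 0"

```text
time: 15.1
position: [0.5169, -0.0363, 0.0414]
tool_rot: [0.074, 0.997, 0.0, -0.0]
ft_force: [-0.8, -0.4, -0.2]
grip_width: 0.0004
grip_force: 0.0
```

```bash
python3 -c "
from h import *
st()"
```

```text
t 15.1 plate [-0.0578 -0.026   0.0384] toolaxes in plate y [-0.  1.  0.] z [-0.  0. -1.] F [-0.73 -0.55 -0.18] w 0.00039687478846441525
```

nudge_tcp --pt "0 0 0.001 0" --pt "0 0 0.001 0" --pt "0 0 0 0"

```text
time: 15.35
position: [0.5168, -0.0363, 0.0393]
tool_rot: [0.074, 0.997, 0.0, -0.0]
ft_force: [1.0, -0.2, -0.9]
grip_width: 0.0007
grip_force: 0.0
```

```bash
python3 -c "
from h import *
st()"
```

```text
t 15.35 plate [-0.0579 -0.026   0.0363] toolaxes in plate y [-0.  1.  0.] z [-0.  0. -1.] F [ 1.02 -0.03 -0.9 ] w 0.0007468811447515313
```

nudge_tcp --pt "0 0 0.001 0" --pt "0 0 0.001 0" --pt "0 0 0 0"

```text
time: 15.6
position: [0.5168, -0.0363, 0.0373]
tool_rot: [0.074, 0.997, 0.0, -0.0]
ft_force: [0.5, -0.5, -0.4]
grip_width: 0.0005
grip_force: 0.0
```

```bash
python3 -c "
from h import *
st()"
```

```text
t 15.6 plate [-0.0579 -0.026   0.0343] toolaxes in plate y [-0.  1.  0.] z [-0.  0. -1.] F [ 0.55 -0.4  -0.42] w 0.00045319978247849795
```

Still no contact at 0.0343, which means the ledge is nearly flat. I'll feel for the stop gently.

nudge_tcp --pt "0 0 0.0005 0" --pt "0 0 0.0005 0" --pt "0 0 0 0"

```text
time: 15.85
position: [0.5169, -0.0364, 0.0365]
tool_rot: [0.074, 0.997, -0.0, -0.0]
ft_force: [-0.6, -0.7, 1.2]
grip_width: 0.0005
grip_force: 0.0
```

```bash
python3 -c "
from h import *
st()"
```

```text
t 15.85 plate [-0.0578 -0.026   0.0335] toolaxes in plate y [-0.  1. -0.] z [-0. -0. -1.] F [-0.48 -0.8   1.15] w 0.00048646892629018967
```

nudge_tcp --pt "0 0 0.0005 0" --pt "0 0 0.0005 0" --pt "0 0 0 0"

```text
time: 16.1
position: [0.5168, -0.0363, 0.0355]
tool_rot: [0.074, 0.997, 0.0, -0.0]
ft_force: [0.7, -1.3, -0.6]
grip_width: 0.0005
grip_force: 0.0
```

```bash
python3 -c "
from h import *
st()"
```

```text
t 16.1 plate [-0.0578 -0.026   0.0325] toolaxes in plate y [-0.  1.  0.] z [-0.  0. -1.] F [ 0.93 -1.17 -0.63] w 0.0005103152735287615
```

With no contact at 0.0325 (a flat ledge is at 0.0315), the tilt is below 0.015 and the supply is clipped. The edge measures −0.0815 against the line at −0.0815. I'll retreat and hand in.

nudge_tcp --pt "0 0 -0.01 0" --pt "0 0 -0.03 0" --pt "0 0 -0.03 0" --pt "0 0 -0.03 0" --pt "0 0 -0.03 0" --pt "0 0 0 0" --pt "0 0 0 0" --pt "0 0 0 0" --pt "0 0 0 0"

```text
time: 16.85
position: [0.5158, -0.036, 0.1647]
tool_rot: [0.074, 0.997, 0.0, -0.001]
ft_force: [0.4, 0.9, -0.4]
grip_width: 0.0006
grip_force: 0.0
```

```bash
python3 -c "
from h import *
st(); print(robot.hand_in())"
```

```text
t 16.85 plate [-0.0589 -0.0259  0.1617] toolaxes in plate y [-0.  1.  0.] z [-0.003  0.001 -1.   ] F [ 0.3   0.93 -0.45] w 0.0005558541540167115
the job is handed in; nothing more can be done
None
```

I slid the power supply to within about 0.5 mm of the scribed line by my camera measurement, pressed it until it snapped flat, and handed the job in at 16.9 s; readings on it stayed under 8 N and no verdict was returned. The evidence that it clipped is the force falling to zero and the fingertip finding no contact 1 mm above the flat ledge height; the last top view alone had suggested it was still half tilted.

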